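# Seat the cleaner bottle in its drip tray and open the push-and-turn cap

## Task

Lower the white cleaner bottle gently into the rectangular collar of the steel drip tray until it sits flat and square on the tray floor, so that the collar keeps it from turning. Then open its safety cap: press the cap down, twist it anticlockwise while it is down until it is free, and lift it off. Finish while still holding the cap, level, about 5 cm straight above the open mouth with the bottle still seated; leave the cup in the tray, the salt shaker and the pepper jar where they are.

Things in the scene. Friction and masses are not known exactly. Their poses are not given: they have to be found in the camera images.
- bottle: white rectangular plastic bottle, loose, 0.3 to 0.6 kg, upright on the table. Origin: centre of its underside, z up. Body 60 mm (its x) by 86 mm (its y), straight from 8 to 95 mm up (the foot below tapers in 3 mm a side), shoulders slope in from 95 to 118 mm. With cap 163 mm tall. Carry it by the locked cap or by the body; it fits the collar either way round (half a turn).
- mouth (a point): centre of the bottle's mouth rim, on its axis 150 mm above its underside; round neck 31 mm across. Three lugs round the neck hold the cap: each has a full stop at its clockwise end and a 3 mm deep hook at its anticlockwise end.
- cap: grey ribbed round cap on the neck, 48 mm across, 32.5 mm tall, 50 g, loose part; raised arrows on top. Origin: centre of its lower rim, z up; locked, it is 130 mm above the bottle's underside on its axis, cap x along bottle x (within 0.1 rad), rim 12 mm above the shoulder. Three inner lugs lie under the neck lugs. Only turns when pressed, only anticlockwise from above.
- cap_top (a point): centre of the cap's top. Turning: press at least 3 mm (4 to 5 is best) and keep it down; from locked, the cap is free to lift off between 37 and 87 degrees anticlockwise (aim at 60; a stop blocks it at 87: if it is hit, ease back before lifting). Pressed too little, the hooks block the turn.
- cap_liner (a joint): spring-loaded liner inside the cap, m: 0 locked, grows as the cap is pressed down on the bottle, hard stop at 0.0058; -0.003 when the cap is off. It resists with about 6 N at 0, plus 1.5 N for each mm (12 to 14 N at 4 to 5 mm); it pushes the cap up when freed.
- tray: bare steel drip tray fixed to the table. Origin: on the table under the centre of its rectangular pocket, z up. It reaches 128 mm towards its -x, 56 mm towards +x, 70 mm either side in y, rim 14 mm high. Collar round the pocket: 36 mm above the table, then a flared lip to 43 mm; inside 63.5 mm (tray x) by 89.5 mm (tray y), 1.75 mm play a side; sheet 2.5 mm thick.
- pocket (a point): centre of the pocket's floor, 3 mm above the table; the seated bottle's underside rests here, its x along the tray's x.
- dose_cup: small open grey cup, 67 mm across, 33 mm tall, loose, standing in the free part of the tray 83 mm from the pocket centre towards the tray's -x. Origin at the centre of its underside. Leave it alone.
- salt_shaker: salt shaker with a domed grey top, 44 mm across, 90 mm tall, loose, near the far edge of the table. Origin at the centre of its underside. Leave it alone.
- pepper: spice jar with a white lid, 47 mm across, 98 mm tall, loose, to the left near the far edge. Origin at the centre of its underside. Leave it alone.
Mind the look-alikes: they are no part of the job. What is shaped like the cap but green, pink or purple is not meant.

How it is judged:
By the outcome, as a careful person would: the job done as asked, in the order asked, and still so for the second after the job is handed in, while the arm keeps its last pose, push and grip.
It also fails if it takes over 48 s, if anything falls off the work surface, if the arm or the gripper's body presses on something with over 40 N, if the wrist force passes 120 N, or if a joint passes its speed limit or range.

## Robot

A 6-joint arm with a two-finger parallel gripper is mounted at the origin on the work surface; the furniture and walls round the work are solid. World frame = base frame: x ahead of the robot, y to its left, z up, the work surface at z = 0. Lengths are in m, angles in degrees, forces in N, time in s.
With the tool pointing down it reaches from about 0.375 to 0.9 m from the base axis. Payload 3.1 kg.
Tool frame: the origin (TCP) lies on the centre line of the jaws, within the pads' length; the fingertips stand 25 mm ahead of it and the grasp point (between the pads) lies 6 mm ahead of it; y points along the fingers, x is the direction in which the jaws open and shut, and the axes are right-handed (so a half turn about y gives the same grasp; the last joint's range is limited). The gripper opens to 87 mm and grips with 3 to 60 N. Pads are 19 mm wide; open, the fingers measure 117 mm over their backs; the gripper's body (75 mm by 190 mm) begins 51 mm behind the grasp point.
Start: joints at [-86.087, 30.224, 82.088, -0, 67.689, -10.227], TCP at [0.153, -0.606, 0.248] pointing down, gripper open.
Joint ranges: [-176.69, 176.69], [-43.24, 126.21], [12.49, 139.97], [-82, 262], [0, 151.66], [-163.58, 163.58]. Speed limits (degrees/s): [159.86, 159.86, 180, 180, 180, 180].

## Interface

Orientations are given as a 3x3 rotation matrix whose columns are the frame's x, y, z axes.
In Python, from rig import * gives the robot as it stands.
- The arm moves only by the tool play_rows, never from a script. Its argument "commands" is a list of rows, each a list of 2 entries, a list of its own where there are three numbers: the shift along the world's x, y, z in m, then the turn, a rotation vector about the world's x, y, z in rad. A call has 1 to 10 rows; each row is the pose to reach, as a shift and turn from the pose commanded when the call began; what a row does not reach only later rows make up. A row lasts 1/8 s, in which the tool goes at most 62.5 mm and 10.7 degrees, less where a joint would pass 70% of its speed; a pose out of reach is approached as far as the arm can. A call with a gripper value outside its range is refused whole. "gripper" is the finger opening in m, from 0 to 0.087, set as the call begins (left out, the last holds). The fingers move at their own pace and stop on an object; the grip force is fixed at half the most. Time passes only in rows, so rows that repeat a pose let the fingers close. It gives the time, the measured TCP pose, the force and the opening at its end, in the units of the state.
- read_state(): the state, without advancing time (a new reading comes with each control period).
- capture(name): name is "scene" or "top"; returns a dict with "frame" (400x640x3 uint8, red, green, blue), "depth" (400x640 float32, m along the optical axis (not along the pixel's ray), 0 where there is no reading), "mtx" (3x3 intrinsics, pixels), "cam_to_world" (4x4, takes a point from camera to world coordinates). Camera axes: x right, y down, z forward; pixel columns grow to the right and rows downward; lengths in m; the calibration is good to about 2 mm. A picture is of the moment at which its call begins.
- hand_in(): hands the job in, once; it reports no verdict.
The state is a dict: "time_s": time; "joint_positions": joint angles; "qvel": joint speeds; "tau": joint torques, N m; "position": TCP position; "tcp_rot": TCP orientation; "force": force on the tool from outside, world axes, zero at the start; "moment": the same for the moment, N m; "opening": opening from 0.0 (shut) to 1.0 (fully open).
Only numpy, scipy, OpenCV 4.12 (cv2) and the standard library are available. Lean on these libraries where they do the work, as an engineer would, in place of code of your own. Each camera call takes 0.05 s, during which the arm holds its last target. There are 200 camera calls.

## Working session

There is one attempt and no reset: what is moved stays moved. The work goes in short steps, Python scripts to look and compute and a tool call to move; the robot and the scene stay as the last step left them, time stands still between calls to the robot, and variables do not carry over. Pictures are saved under pics/ and viewed, about 8 in all and at most 12, crops included, and the job is handed in when it is done.

Besides the shell and the picture viewer there is one more tool, called after ">>>" by a JSON object that holds its "api" and its "payload". play_rows: Moves the arm, as the interface text tells. Its arguments: {"type":"object","properties":{"commands":{"type":"array"},"gripper":{"type":"number"}},"required":["commands"]}

```bash
mkdir -p pics; ls
cat > h.py <<'E'
from rig import *
import numpy as np, cv2
def pts(c):
    d=c["depth"];K=c["mtx"];v,u=np.mgrid[:d.shape[0],:d.shape[1]]
    P=np.stack([(u-K[0,2])/K[0,0]*d,(v-K[1,2])/K[1,1]*d,d,np.ones_like(d)],-1)
    W=(P@np.array(c["cam_to_world"]).T)[...,:3]; W[d==0]=np.nan
    return W
def save(n,im,s=1): cv2.imwrite("pics/"+n,cv2.resize(im[...,::-1],None,fx=s,fy=s,interpolation=cv2.INTER_CUBIC))
E
python3 - <<'E'
from h import *
a=capture("scene");b=capture("top")
for n,c in(("s",a),("t",b)):
    save(n+"0.png",c["frame"],1.25); np.savez(n+"0.npz",**c)
    print(np.round(c["cam_to_world"],3).tolist(),np.round(c["mtx"],1).tolist())
print(read_state())
E
```

```text
pics
[[-0.782, -0.388, 0.487, 0.061], [-0.623, 0.486, -0.613, 0.726], [0.001, -0.783, -0.622, 0.656], [0.0, 0.0, 0.0, 1.0]] [[375.4, 0.0, 314.0], [0.0, 375.4, 202.1], [0.0, 0.0, 1.0]]
[[0.0, -0.991, 0.133, 0.331], [-1.0, -0.002, -0.011, 0.213], [0.011, -0.133, -0.991, 1.212], [0.0, 0.0, 0.0, 1.0]] [[433.3, 0.0, 323.5], [0.0, 433.3, 195.1], [0.0, 0.0, 1.0]]
{'time_s': 0.1, 'joint_positions': array([-8.60883337e+01,  3.02760230e+01,  8.21496498e+01, -5.02227697e-04,
        6.76924522e+01, -1.02280767e+01]), 'qvel': array([ 0.06856049, -0.06109902, -0.21285905, -0.03466887, -0.11547309,
        0.04588893]), 'tau': array([-3.71576725e-04, -4.40984201e+01, -1.77150983e+01,  6.35891128e-02,
        5.34098223e-02, -3.52409643e-05]), 'position': array([ 0.15265405, -0.60541847,  0.24664055]), 'tcp_rot': array([[ 2.44290784e-01, -1.48734507e-04,  9.69702011e-01],
       [-9.69699897e-01,  2.05631379e-03,  2.44290567e-01],
       [-2.03034605e-03, -9.99997875e-01,  3.58110672e-04]]), 'force': array([ 0.1068152 ,  0.27303254, -0.17737897]), 'moment': array([-0.00492571,  0.05864064, -0.02102138]), 'opening': 1.002748151121412}
```

View pics/s0.png

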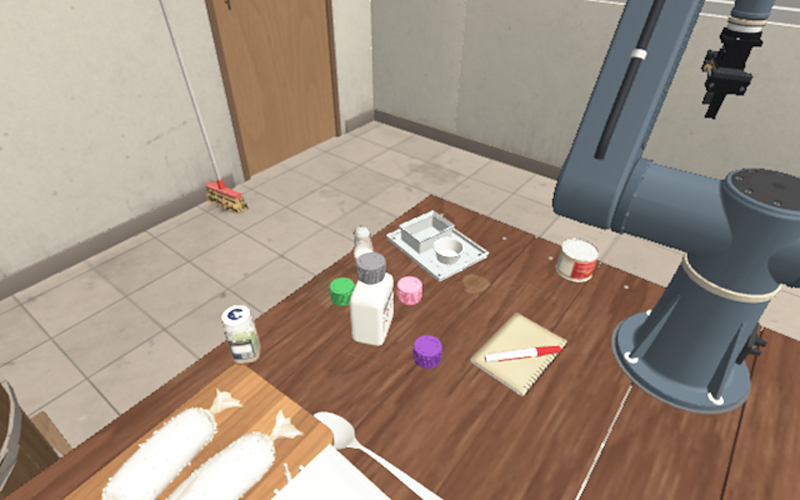

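View pics/t0.png

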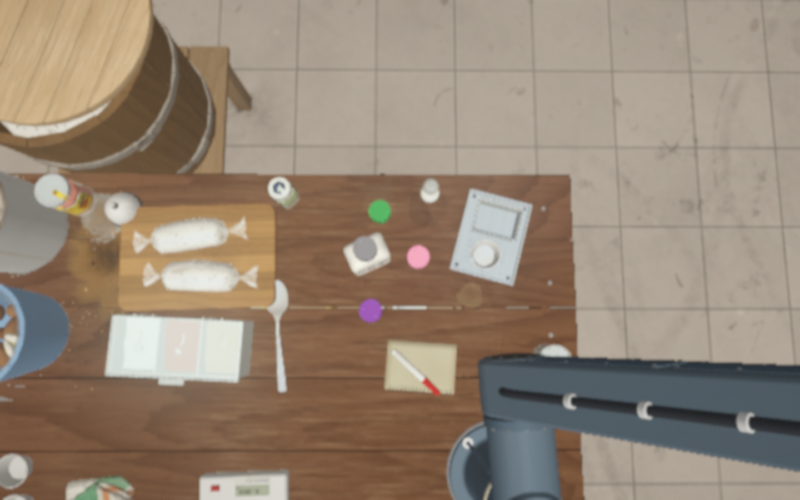

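The scene view shows the grey cap on the white bottle at about (371,267), with the tray at (438,243). In the top view the bottle is at (367,250) and the tray at (491,237), collar (496,221), cup (485,255).

Things that could be mistaken for the grey cap, top-view pixels: green (379,211), pink (418,257), purple (370,311), shaker top (430,188). The right one is the grey cap on the white bottle at (365,247).

```bash
cat > m.py <<'E'
from h import *
def box(P):
    r=cv2.minAreaRect(P[:,:2].astype(np.float32)*1000); return [np.round(x,1) for x in (r[0],r[1],r[2])],len(P)
def report(n,c):
    W=pts(c);F=c["frame"]
    v,u=np.mgrid[:400,:640]
    x,y,z=W[...,0],W[...,1],W[...,2]
    def sel(cx,cy,r,z0,z1): return W[(np.hypot(x-cx,y-cy)<r)&(z>z0)&(z<z1)]
    return W,sel
E
python3 - <<'E'
from m import *
t=dict(np.load("t0.npz"));s=dict(np.load("s0.npz"))
Wt=pts(t);print("top at cap",Wt[198,292],"tray",Wt[178,397],"cup",Wt[204,388]); 
cb=Wt[198,292][:2]; ct=Wt[178,397][:2]
for n,c in(("t",t),("s",s)):
    W,sel=report(n,c)
    P=sel(*cb,.035,.155,.175);print(n,"captop",box(P),np.median(P[:,2]) if len(P) else 0, cv2.minEnclosingCircle(P[:,:2].astype(np.float32)*1000) if len(P) else 0)
    print(n,"body",box(sel(*cb,.07,.02,.125)))
    print(n,"body",box(sel(*cb,.07,.02,.175)))
    P=sel(*ct,.075,.034,.055);print(n,"collar",box(P), np.percentile(P[:,2],[5,50,95]) if len(P) else 0)
    print(n,"tray",box(sel(*(ct+[-.03,.0]),.12,.006,.03)))
    print(n,"cup",box(sel(*Wt[204,388][:2],.045,.022,.04)))
save("crop.png",np.hstack([np.array(cv2.resize(t["frame"][120:240,260:440],None,fx=4.0,fy=4.0,interpolation=cv2.INTER_CUBIC))]))
E
```

```text
top at cap [0.46432138 0.27748956 0.1641349 ] tray [ 0.54207009 -0.00898979  0.00558808] cup [0.46744579 0.01876358 0.01051994]
t captop ([array([463. , 279.6]), array([47.4, 46. ]), np.float64(72.1)], 307) 0.16273862399304062 ((462.9747619628906, 279.40618896484375), 24.46379280090332)
t body ([array([462. , 278.6]), array([59.5, 85.6]), np.float64(23.7)], 512)
t body ([array([462. , 278.6]), array([59.5, 85.6]), np.float64(23.7)], 841)
t collar ([array([5.279e+02, 3.000e-01]), array([102.1, 110.9]), np.float64(74.9)], 308) [0.03483711 0.04057372 0.04580485]
t tray ([array([505.1,   6.3]), array([145.4, 198.9]), np.float64(75.3)], 1050)
t cup ([array([471.6,  23.3]), array([76.4, 65.9]), np.float64(8.9)], 176)
s captop ([array([461.7, 280.1]), array([47.3, 46.7]), np.float64(87.7)], 323) 0.16181192612367046 ((462.1171569824219, 279.4369201660156), 24.73154067993164)
s body ([array([459.5, 283.3]), array([60.2, 81. ]), np.float64(24.2)], 1412)
s body ([array([459.5, 283.3]), array([60.2, 81. ]), np.float64(24.2)], 1936)
s collar ([array([5.273e+02, 1.000e-01]), array([104.9, 111.7]), np.float64(77.6)], 272) [0.0343517  0.03943888 0.04357551]
s tray ([array([508.2,   6.9]), array([146.1, 189.9]), np.float64(75.7)], 1012)
s cup ([array([470.1,  17.2]), array([65.1, 79. ]), np.float64(39.8)], 210)
```

View pics/crop.png

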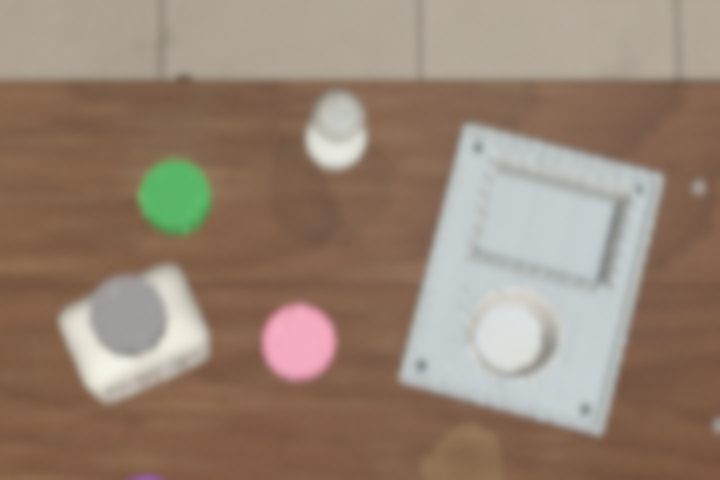

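```bash
cat >> m.py <<'E'
def ray(c,uv,z):
    uv=np.asarray(uv,float).reshape(-1,2);T=c["cam_to_world"]
    d=np.c_[uv,np.ones(len(uv))]@np.linalg.inv(c["mtx"]).T@T[:3,:3].T
    return T[:3,3]+d*((z-T[2,3])/d[:,2])[:,None]
def proj(c,p):
    q=(np.asarray(p)-c["cam_to_world"][:3,3])@c["cam_to_world"][:3,:3]; q=q@c["mtx"].T; return q[:,:2]/q[:,2:]
E
python3 - <<'E'
from m import *
for n in "ts":
    c=dict(np.load(n+"0.npz"));F=c["frame"]
    hsv=cv2.cvtColor(F,cv2.COLOR_RGB2HSV)
    a=proj(c,[[.513,.008,.01]])[0].astype(int)
    m=((hsv[...,1]<70)&(hsv[...,2]>110)).astype(np.uint8)
    roi=np.zeros_like(m);cv2.circle(roi,tuple(map(int,a)),75 if n=="t" else 60,1,-1)
    W=pts(c); roi[(np.nan_to_num(W[...,2],nan=-1)<-.02)]=0
    m=cv2.morphologyEx(m*roi,cv2.MORPH_CLOSE,np.ones((3,3)))
    cs=max(cv2.findContours(m,0,1)[0],key=cv2.contourArea)
    p=ray(c,cs.reshape(-1,2),.014)[:,:2]*1000
    print(n,a,cv2.minAreaRect(p.astype(np.float32)))
    # candidate overlay
    o=F.copy();cv2.drawContours(o,[cs],-1,(255,0,0),1)
    th=np.radians(-14.7);R=np.array([[np.cos(th),-np.sin(th)],[np.sin(th),np.cos(th)]])
    pc=np.array([.513,.008])+R@[.036,0]
    k=4;o=cv2.resize(F,None,fx=k,fy=k,interpolation=cv2.INTER_CUBIC)
    def draw(x0,x1,y,z,col):
        q=np.array([[x0,-y],[x1,-y],[x1,y],[x0,y]])@R.T+pc
        cv2.polylines(o,[np.round((proj(c,np.c_[q,np.full(4,z)])+.5)*k).astype(int)],True,col,1)
    draw(-.128,.056,.07,.014,(255,0,0));draw(-.0343,.0343,.0473,.043,(0,255,0))
    a=a*k;save(n+"ov.png",o[max(a[1]-220,0):a[1]+220,a[0]-200:a[0]+200])
save("ov.png",np.hstack([cv2.imread("pics/"+n+"ov.png")[...,::-1] for n in "ts"]))
E
```

```text
t [391 187] ((510.1688537597656, 5.210174560546875), (151.42803955078125, 196.34922790527344), 75.07372283935547)
s [347 195] ((511.6202087402344, -0.1011505126953125), (171.11776733398438, 212.70684814453125), 74.99935913085938)
```

View pics/ov.png

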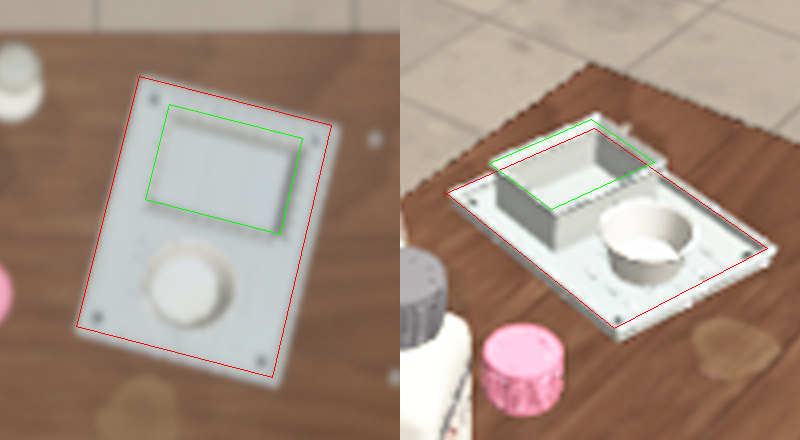

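>>> {"api": "play_rows", "payload": {"commands": [[[0.06, 0.06, 0.01], [0, 0, 0]], [[0.12, 0.11, 0.01], [0, 0, 0]], [[0.18, 0.16, 0.01], [0, 0, 0.0]], [[0.24, 0.2, 0.01], [0, 0, 0.0]], [[0.29, 0.24, 0.01], [0, 0, 0.0]], [[0.33, 0.29, 0.01], [0, 0, 0.0]], [[0.36, 0.34, 0.01], [0, 0, 0]], [[0.36, 0.4, 0.01], [0, 0, 0]], [[0.36, 0.46, 0.01], [0, 0, 0]], [[0.36, 0.52, 0.01], [0, 0, 0]]], "gripper": 0.087}}

```text
time_s: 1.35
position: [0.51, -0.1279, 0.2571]
tcp_rot: [[0.244, -0.0, 0.97], [-0.97, 0.0, 0.244], [-0.0, -1.0, -0.0]]
force: [0.7, -0.0, -0.6]
opening: 0.999
```

The red outline is slightly off. In both views the real tray is about 3 mm further towards -x and -y, so the pocket is near (0.5455,-0.004) with yaw -15°. The bottle cap is at (0.4628,0.2795), with bottle yaw 23.8°.

>>> {"api": "play_rows", "payload": {"commands": [[[0, 0.06, 0], [0, 0, 0.05]], [[0, 0.12, 0], [0, 0, 0.1]], [[-0.005, 0.18, 0], [0, 0, 0.15]], [[-0.015, 0.24, 0], [0, 0, 0.17]], [[-0.027, 0.3, 0], [0, 0, 0.17]], [[-0.037, 0.35, 0], [0, 0, 0.17]], [[-0.047, 0.39, 0], [0, 0, 0.17]], [[-0.047, 0.407, -0.01], [0, 0, 0.17]], [[-0.047, 0.407, -0.03], [0, 0, 0.17]], [[-0.047, 0.407, -0.04], [0, 0, 0.17]]]}}

```text
time_s: 2.6
position: [0.4622, 0.2763, 0.2159]
tcp_rot: [[0.405, -0.003, 0.914], [-0.914, -0.001, 0.405], [0.0, -1.0, -0.003]]
force: [0.5, -0.4, 0.0]
opening: 1.002
```

Run:
```python
from m import *
s=read_state();print(s["position"],s["force"],s["joint_positions"])
c=capture("scene");save("g1.png",c["frame"][60:300,150:470],2.4)
```

```text
[0.46216439 0.27626084 0.21585175] [ 0.53870495 -0.41917091  0.04044631] [ 1.89858125e+01  2.60388342e+01  9.63574235e+01 -3.03739062e-02
  5.77725892e+01  8.51330841e+01]
```

View pics/g1.png

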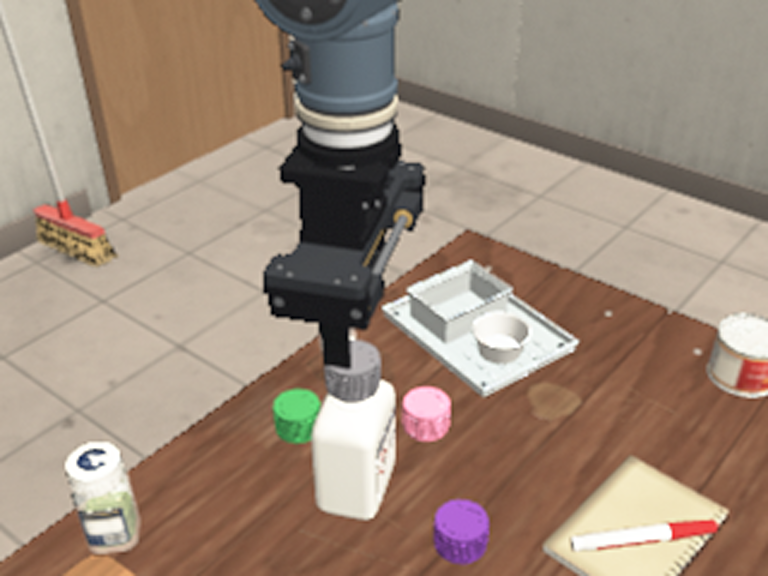

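>>> {"api": "play_rows", "payload": {"commands": [[[0, 0, 0], [0, 0, 0]], [[0, 0, 0], [0, 0, 0]]]}}

```text
time_s: 2.9
position: [0.4634, 0.2767, 0.2181]
tcp_rot: [[0.404, 0.001, 0.915], [-0.915, 0.0, 0.404], [0.0, -1.0, 0.001]]
force: [1.0, 0.7, 0.0]
opening: 0.999
```

>>> {"api": "play_rows", "payload": {"commands": [[[0, 0.003, -0.01], [0, 0, 0]], [[0, 0.003, -0.03], [0, 0, 0]], [[0, 0.003, -0.05], [0, 0, 0]], [[0, 0.003, -0.062], [0, 0, 0]], [[0, 0.003, -0.062], [0, 0, 0]]]}}

```text
time_s: 3.52
position: [0.4622, 0.2799, 0.1547]
tcp_rot: [[0.405, -0.002, 0.914], [-0.914, -0.001, 0.405], [-0.0, -1.0, -0.002]]
force: [-0.9, 0.3, 0.4]
opening: 0.997
```

>>> {"api": "play_rows", "payload": {"commands": [[[0, 0, 0], [0, 0, 0]], [[0, 0, 0], [0, 0, 0]], [[0, 0, 0], [0, 0, 0]], [[0, 0, 0], [0, 0, 0]], [[0, 0, 0], [0, 0, 0]], [[0, 0, 0], [0, 0, 0]]], "gripper": 0.03}}

```text
time_s: 4.28
position: [0.4629, 0.2798, 0.1557]
tcp_rot: [[0.405, 0.0, 0.914], [-0.914, -0.0, 0.405], [0.0, -1.0, 0.0]]
force: [0.4, -0.9, 1.5]
opening: 0.546
```

>>> {"api": "play_rows", "payload": {"commands": [[[0, 0, 0.003], [0, 0, 0]], [[0, 0, 0.01], [0, 0, 0]], [[0, 0, 0.025], [0, 0, 0]], [[0, 0, 0.045], [0, 0, 0]], [[0, 0, 0.065], [0, 0, 0]], [[0, 0, 0.085], [0, 0, 0]], [[0, 0, 0.105], [0, 0, 0]], [[0, 0, 0.115], [0, 0, 0]], [[0, 0, 0.12], [0, 0, 0]], [[0, 0, 0.12], [0, 0, 0]]]}}

```text
time_s: 5.52
position: [0.4626, 0.2799, 0.2755]
tcp_rot: [[0.405, -0.0, 0.914], [-0.914, -0.0, 0.405], [-0.0, -1.0, -0.0]]
force: [0.0, -0.3, -4.1]
opening: 0.548
```

>>> {"api": "play_rows", "payload": {"commands": [[[0.004, -0.012, 0], [0, 0, -0.03]], [[0.012, -0.04, 0], [0, 0, -0.1]], [[0.023, -0.08, 0], [0, 0, -0.19]], [[0.035, -0.12, 0], [0, 0, -0.29]], [[0.047, -0.16, 0], [0, 0, -0.39]], [[0.058, -0.2, 0], [0, 0, -0.49]], [[0.069, -0.235, 0], [0, 0, -0.58]], [[0.077, -0.262, 0], [0, 0, -0.64]], [[0.082, -0.279, 0], [0, 0, -0.67]], [[0.083, -0.284, 0], [0, 0, -0.677]]]}}

```text
time_s: 6.78
position: [0.5457, -0.0051, 0.2751]
tcp_rot: [[-0.259, -0.001, 0.966], [-0.966, 0.0, -0.259], [-0.0, -1.0, -0.001]]
force: [-0.2, 0.8, -3.8]
opening: 0.544
```

>>> {"api": "play_rows", "payload": {"commands": [[[0, 0, -0.01], [0, 0, 0]], [[0, 0, -0.025], [0, 0, 0]], [[0, 0, -0.035], [0, 0, 0]], [[0, 0, -0.04], [0, 0, 0]], [[0, 0, -0.04], [0, 0, 0]]]}}

```text
time_s: 7.4
position: [0.5455, -0.0037, 0.235]
tcp_rot: [[-0.257, -0.001, 0.966], [-0.966, 0.0, -0.257], [0.0, -1.0, -0.001]]
force: [1.0, 0.5, -2.9]
opening: 0.551
```

Run:
```python
from m import *
s=read_state();p=s["position"];print(p,s["force"],s["tcp_rot"][:,0])
c=capture("scene");t=capture("top");np.savez("s1.npz",**c);np.savez("t1.npz",**t)
W,sel=report("s",c)
for z0 in (.09,.1,.11,.12,.13,.14,.15,.16):
    P=sel(*p[:2],.065,z0,z0+.01); print(z0,box(P) if len(P)>5 else 0)
print(box(sel(*p[:2],.065,.1,.17)))
a=proj(c,[p-[0,0,.14]])[0].astype(int);print(a)
save("h1.png",c["frame"][a[1]-100:a[1]+80,a[0]-110:a[0]+110],3.3)
```

```text
[ 0.54547107 -0.00367609  0.23500001] [ 0.96410275  0.46971098 -2.92589632] [-2.56838755e-01 -9.66454269e-01  1.20785015e-05]
0.09 ([array([528.6,  13.4]), array([94.3, 43.2]), np.float64(42.1)], 106)
0.1 ([array([528.8,  14.1]), array([93.5, 43.6]), np.float64(41.8)], 109)
0.11 ([array([528.8,  11.7]), array([96.4, 45.9]), np.float64(43.8)], 109)
0.12 ([array([528.8,  12.7]), array([95.6, 43.6]), np.float64(42.9)], 113)
0.13 ([array([528.5,  14.3]), array([94.5, 44.6]), np.float64(42.2)], 112)
0.14 ([array([528.7,  15.1]), array([93.9, 42.7]), np.float64(41.9)], 122)
0.15 ([array([528.2,  12. ]), array([97.1, 45.9]), np.float64(44.8)], 116)
0.16 ([array([529.8,  15. ]), array([95. , 45.3]), np.float64(38.9)], 131)
([array([529.2,  12.2]), array([97. , 48.4]), np.float64(42.7)], 812)
[341 164]
```

View pics/h1.png

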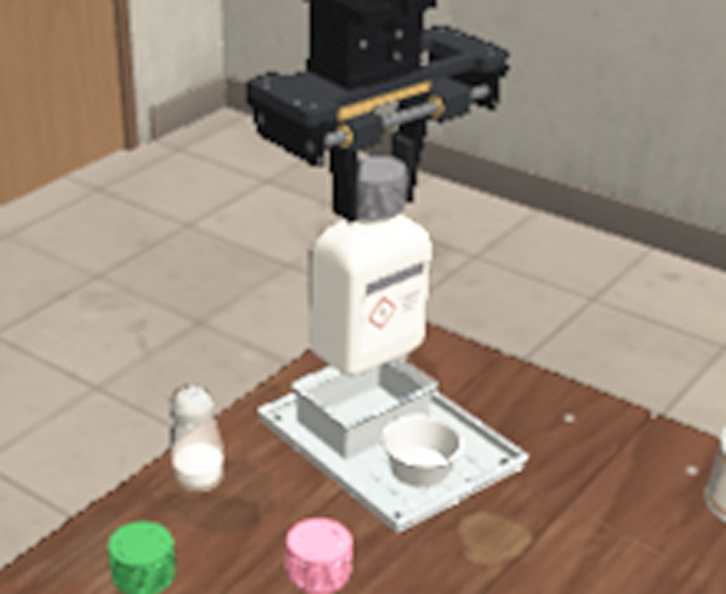

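The bottle hangs straight above the collar at (365,360) in this crop, with the empty pocket below it. I'll compare the bottle and collar faces in the same depth view, so that calibration errors cancel out.

Run:
```python
from m import *
c=dict(np.load("s1.npz"));W=pts(c)
th=np.radians(-15);R=np.array([[np.cos(th),-np.sin(th)],[np.sin(th),np.cos(th)]])
L=W.copy();L[...,:2]=(W[...,:2]-[.5455,-.004])@R   # tray-frame coords
x,y,z=L[...,0],L[...,1],L[...,2]
def fit(m,ax,name):
    a=L[m]; 
    if len(a)<12: print(name,len(a));return
    o=1-ax; k=np.ones(len(a),bool)
    for _ in range(4):
        A=np.c_[np.ones(len(a)),a[:,o],a[:,2]-a[:,2].mean()]
        s=np.linalg.lstsq(A[k],a[k,ax],rcond=None)[0]; r=a[:,ax]-A@s; k=abs(r)<max(2*np.median(abs(r[k])),.0008)
    print(name,k.sum(),"off mm %.2f"%(s[0]*1e3),"slope %.2f deg"%np.degrees(s[1]),"tilt %.2f deg"%np.degrees(s[2]),"res %.2f"%(r[k].std()*1e3))
bz=(z>.098)&(z<.172)
fit(bz&(abs(x+.03)<.008)&(abs(y)<.030),0,"bottle -x face (-30)")
fit(bz&(abs(y-.043)<.008)&(abs(x)<.018),1,"bottle +y face (43)")
cz=(z>.016)&(z<.034)
fit(cz&(abs(x+.034)<.007)&(abs(y)<.043),0,"collar -x outer (-34.25)")
fit(cz&(abs(y-.047)<.007)&(abs(x)<.03),1,"collar +y outer (47.25)")
# inner faces visible: +x inner at 31.75, -y inner at -44.75
cz=(z>.008)&(z<.034)
fit(cz&(abs(x-.032)<.007)&(abs(y)<.038),0,"collar +x inner (31.75)")
fit(cz&(abs(y+.045)<.007)&(abs(x)<.026),1,"collar -y inner (-44.75)")
```

```text
bottle -x face (-30) 264 off mm -31.00 slope -0.54 deg tilt -0.12 deg res 0.56
bottle +y face (43) 132 off mm 41.96 slope 0.33 deg tilt 0.53 deg res 0.41
collar -x outer (-34.25) 71 off mm -36.07 slope -0.14 deg tilt -0.52 deg res 0.58
collar +y outer (47.25) 48 off mm 45.93 slope -0.91 deg tilt 2.29 deg res 0.40
collar +x inner (31.75) 55 off mm 29.80 slope -0.55 deg tilt 2.85 deg res 0.40
collar -y inner (-44.75) 41 off mm -45.77 slope 0.39 deg tilt -0.40 deg res 0.42
```

The bottle needs to move about -0.8 mm in x; yaw matches within 0.3°. Now I'll lower it.

>>> {"api": "play_rows", "payload": {"commands": [[[-0.001, 0, -0.01], [0, 0, 0]], [[-0.001, 0, -0.02], [0, 0, 0]], [[-0.001, 0, -0.028], [0, 0, 0]], [[-0.001, 0, -0.033], [0, 0, 0]], [[-0.001, 0, -0.037], [0, 0, 0]], [[-0.001, 0, -0.041], [0, 0, 0]], [[-0.001, 0, -0.045], [0, 0, 0]], [[-0.001, 0, -0.049], [0, 0, 0]], [[-0.001, 0, -0.053], [0, 0, 0]], [[-0.001, 0, -0.053], [0, 0, 0]]]}}

```text
time_s: 8.75
position: [0.5444, -0.004, 0.1821]
tcp_rot: [[-0.257, -0.001, 0.966], [-0.966, 0.0, -0.257], [0.0, -1.0, -0.001]]
force: [0.1, -0.5, -3.2]
opening: 0.547
```

>>> {"api": "play_rows", "payload": {"commands": [[[0, 0, -0.004], [0, 0, 0]], [[0, 0, -0.008], [0, 0, 0]], [[0, 0, -0.012], [0, 0, 0]], [[0, 0, -0.016], [0, 0, 0]], [[0, 0, -0.019], [0, 0, 0]], [[0, 0, -0.021], [0, 0, 0]], [[0, 0, -0.0225], [0, 0, 0]], [[0, 0, -0.0235], [0, 0, 0]], [[0, 0, -0.0235], [0, 0, 0]]]}}

```text
time_s: 9.88
position: [0.5447, -0.004, 0.1591]
tcp_rot: [[-0.257, 0.0, 0.966], [-0.966, -0.0, -0.257], [0.0, -1.0, 0.0]]
force: [0.0, 0.2, -3.6]
opening: 0.548
```

>>> {"api": "play_rows", "payload": {"commands": [[[0, 0, -0.0005], [0, 0, 0]], [[0, 0, -0.001], [0, 0, 0]], [[0, 0, -0.001], [0, 0, 0]]]}}

```text
time_s: 10.25
position: [0.545, -0.0042, 0.1587]
tcp_rot: [[-0.257, 0.001, 0.966], [-0.966, -0.0, -0.257], [0.0, -1.0, 0.001]]
force: [-2.2, -0.8, 2.9]
opening: 0.543
```

>>> {"api": "play_rows", "payload": {"commands": [[[0, 0, -0.0015], [0, 0, 0]], [[0, 0, -0.003], [0, 0, 0]], [[0, 0, -0.004], [0, 0, 0]], [[0, 0, -0.005], [0, 0, 0]], [[0, 0, -0.005], [0, 0, 0]]]}}

```text
time_s: 10.88
position: [0.5454, -0.0042, 0.1548]
tcp_rot: [[-0.257, 0.002, 0.966], [-0.966, -0.001, -0.257], [0.0, -1.0, 0.002]]
force: [-2.7, 0.3, 10.8]
opening: 0.549
```

>>> {"api": "play_rows", "payload": {"commands": [[[0, 0, -0.001], [0, 0, 0]], [[0, 0, -0.0015], [0, 0, 0]], [[0, 0, -0.0015], [0, 0, 0]]]}}

```text
time_s: 11.25
position: [0.5455, -0.0042, 0.1536]
tcp_rot: [[-0.257, 0.003, 0.966], [-0.966, -0.001, -0.257], [0.0, -1.0, 0.003]]
force: [-3.1, -0.6, 12.6]
opening: 0.542
```

Run:
```python
from m import *
s=read_state();p=s["position"];print(p,s["force"],s["moment"],s["joint_positions"][5])
c=capture("scene");np.savez("s2.npz",**c);W=pts(c)
th=np.radians(-15);R=np.array([[np.cos(th),-np.sin(th)],[np.sin(th),np.cos(th)]])
L=W.copy();L[...,:2]=(W[...,:2]-[.5455,-.004])@R
x,y,z=L[...,0],L[...,1],L[...,2]
P=L[(abs(x+.03)<.006)&(abs(y)<.03)&(z>.05)&(z<.095)];A=np.c_[np.ones(len(P)),P[:,1],P[:,2]-.07]
print("-x face",np.linalg.lstsq(A,P[:,0],rcond=None)[0])
P=L[(abs(y-.042)<.006)&(abs(x)<.018)&(z>.05)&(z<.095)];A=np.c_[np.ones(len(P)),P[:,0],P[:,2]-.07]
print("+y face",np.linalg.lstsq(A,P[:,1],rcond=None)[0])
a=proj(c,[p-[0,0,.08]])[0].astype(int)
save("h2.png",c["frame"][a[1]-75:a[1]+75,a[0]-80:a[0]+80],4)
```

```text
[ 0.5454894  -0.00420219  0.15362679] [-3.08494081 -0.56403544 12.62183111] [0.01772562 0.55250779 0.01240778] 92.7258132761018
-x face [-0.0312255  -0.00845029  0.01109282]
+y face [ 0.04122016 -0.00258945  0.00882151]
```

View pics/h2.png

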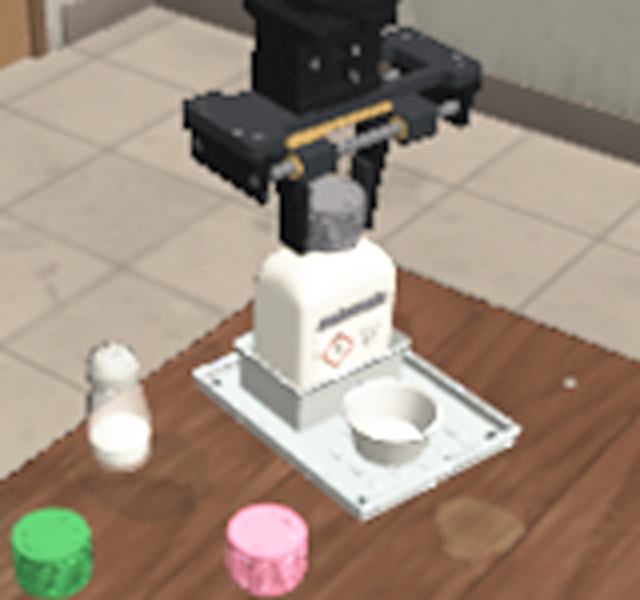

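The bottle is seated in the collar, upright within about 0.6° and square. The cap is pressed about 4.4 mm by force (12.6 N). Next I'll twist it anticlockwise.

>>> {"api": "play_rows", "payload": {"commands": [[[0, 0, 0], [0, 0, 0.06]], [[0, 0, 0], [0, 0, 0.16]], [[0, 0, 0], [0, 0, 0.27]], [[0, 0, 0], [0, 0, 0.38]], [[0, 0, 0], [0, 0, 0.49]], [[0, 0, 0], [0, 0, 0.6]], [[0, 0, 0], [0, 0, 0.7]], [[0, 0, 0], [0, 0, 0.8]], [[0, 0, 0], [0, 0, 0.9]], [[0, 0, 0], [0, 0, 0.9]]]}}

```text
time_s: 12.55
position: [0.546, -0.0046, 0.1538]
tcp_rot: [[0.598, 0.004, 0.802], [-0.802, -0.001, 0.598], [0.003, -1.0, 0.002]]
force: [-2.5, -1.5, 11.8]
opening: 0.549
```

Run:
```python
from m import *
s=read_state();p=s["position"];print(p,s["force"],s["moment"],s["joint_positions"][5])
```

```text
[ 0.54599269 -0.00457585  0.15380768] [-2.46373934 -1.53489964 11.78478786] [-0.1723423   0.49757268  0.0055482 ] 41.12558075706741
```

>>> {"api": "play_rows", "payload": {"commands": [[[0, 0, 0], [0, 0, 0.08]], [[0, 0, 0], [0, 0, 0.15]], [[0, 0, 0], [0, 0, 0.15]], [[0, 0, 0.002], [0, 0, 0.15]], [[0, 0, 0.004], [0, 0, 0.15]], [[0, 0, 0.006], [0, 0, 0.15]], [[0, 0, 0.008], [0, 0, 0.15]], [[0, 0, 0.01], [0, 0, 0.15]], [[0, 0, 0.012], [0, 0, 0.15]], [[0, 0, 0.012], [0, 0, 0.15]]]}}

```text
time_s: 13.8
position: [0.5446, -0.004, 0.1633]
tcp_rot: [[0.71, -0.0, 0.704], [-0.704, 0.0, 0.71], [-0.0, -1.0, -0.0]]
force: [-0.7, -1.2, 0.2]
opening: 0.548
```

>>> {"api": "play_rows", "payload": {"commands": [[[0, 0, 0.006], [0, 0, 0]], [[0, 0, 0.013], [0, 0, 0]], [[0, 0, 0.02], [0, 0, 0]], [[0, 0, 0.03], [0, 0, 0]], [[0, 0, 0.04], [0, 0, 0]], [[0, 0, 0.05], [0, 0, 0]], [[0, 0, 0.058], [0, 0, 0]], [[0, 0, 0.063], [0, 0, 0]], [[0, 0, 0.066], [0, 0, 0]], [[0, 0, 0.066], [0, 0, 0]]]}}

```text
time_s: 15.05
position: [0.5447, -0.004, 0.2296]
tcp_rot: [[0.71, 0.0, 0.704], [-0.704, 0.0, 0.71], [0.0, -1.0, 0.0]]
force: [0.1, 0.0, -0.1]
opening: 0.548
```

Run:
```python
from m import *
s=read_state();p=s["position"];print(p,s["force"],s["opening"],s["time_s"])
c=capture("scene");W=pts(c)
th=np.radians(-15);R=np.array([[np.cos(th),-np.sin(th)],[np.sin(th),np.cos(th)]])
L=W.copy();L[...,:2]=(W[...,:2]-[.5455,-.004])@R
x,y,z=L[...,0],L[...,1],L[...,2]
for n,ax,m in(("-x",0,(abs(x+.03)<.006)&(abs(y)<.03)),("+y",1,(abs(y-.042)<.006)&(abs(x)<.018))):
    P=L[m&(z>.05)&(z<.095)];A=np.c_[np.ones(len(P)),P[:,1-ax],P[:,2]-.07];print(n,np.linalg.lstsq(A,P[:,ax],rcond=None)[0])
r=np.hypot(x,y)
P=L[(r<.02)&(z>.14)&(z<.16)];print("mouth rim z",np.percentile(P[:,2],[50,95]) if len(P) else 0)
P=W[(np.hypot(W[...,0]-p[0],W[...,1]-p[1])<.03)&(z>.228)&(z<.242)];print("cap top",box(P),np.median(P[:,2]))
a=proj(c,[p-[0,0,.1]])[0].astype(int)
save("h3.png",c["frame"][max(a[1]-85,0):a[1]+75,a[0]-80:a[0]+80],3.7)
```

```text
[ 0.5447121  -0.00402657  0.22959019] [ 0.10950395  0.02743038 -0.07633833] 0.5483472515101574 15.05
-x [-0.0313719  -0.0113204   0.00621456]
+y [0.04124302 0.01173894 0.00488024]
mouth rim z [0.14855331 0.15334589]
cap top ([array([538.5,   6.7]), array([47.8, 27.8]), np.float64(26.1)], 39) 0.23294208853985604
```

View pics/h3.png

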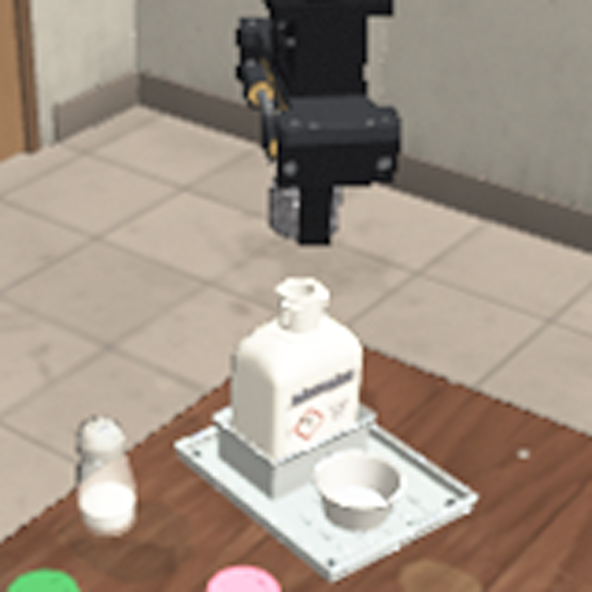

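The mouth is open, the bottle is seated, and the cap is held level above it with its rim about 5 cm up. I'm handing in.

```bash
python3 -c "
from rig import *
print(hand_in())"
```

```text
the job is handed in; nothing more can be done
None
```

I lowered the bottle into the collar by its locked cap until it touched the tray floor. Then I pressed the cap about 4.4 mm (12.6 N), turned it about 60° anticlockwise, and lifted it off. The job was handed in at about 15 s of the 48 s allowed.

- **Bottle:** in the last view it stands upright within about 0.4° and square within about 0.7° in the collar. The mouth is open, with its rim near z = 0.153 m.
- **Cap:** it is held level (tool upright, opening 47.7 mm), straight above the mouth by the tool position. Its rim is about 5 cm up, worked out from the tool height. The depth reading of the cap top covered only part of it, behind the fingers. It gave a centre about 12 mm from the tool axis, which I put down to the partial view. Its height, 0.233 m, was about 2 mm below what I expected, which is within the calibration error.
- **Other items:** the cup and shaker look undisturbed in the last picture. The pepper jar is outside that crop; I did not re-measure any of the three. All forces I read stayed below 13 N.

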